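# Load two cells in the tester and hold the probe on its pad

### The job

Stand one red cell fully down in each of the two cream sockets of the white tester. Then take the orange probe out of its grey holder and put its tip on the red dot of the tester's sprung gold pad, with the probe square to the sloping face (not upright), and press lightly so that the pad goes about halfway in; the program finishes while the gripper is still holding the probe there. Never push hard, and leave the grey cell, the screwdriver and the jar alone.

Things in the scene. Friction and masses are not known exactly. Their poses are not given: they have to be found in the camera images.
- cell_1: Loose red cylindrical cell with black ends, 21 mm diameter, 78 mm tall, about 70 g, standing upright in a hole of the blue rack. Origin: centre of its underside, z up along its axis. Its lower 24 mm are in the rack's hole.
- cell_2: The second red cell, identical to cell_1 (either one may go in either socket).
- cell_grey: Loose grey cell with white ends, same size, in another hole of the blue rack; to be left where it is. Origin: centre of its underside.
- rack: Fixed blue rack block, 210 x 70 x 30 mm (its own x, y, z), with three holes of 24 mm diameter, 24 mm deep, in a row along its x axis at x = -70, 0 and +70 mm. Origin: centre of its underside. Which cell stands in which hole varies.
- tester: Fixed white tester, 170 mm (x) by 300 mm (y). Origin: centre of its underside on the table. Its left part (+y) is a flat deck 30 mm high carrying the two cream socket blocks, each 50 x 50 mm and 34 mm tall (top 64 mm above the table). Its right part (y from -148 to -6 mm) is a face that slopes up at 20 degrees towards the tester's +x, 37 mm high at the front (x = -80 mm) and 95 mm at the back (x = +80 mm).
- socket_a (a point): Centre of the bore's floor in the left cream socket (tester x 0, y +105 mm), 36 mm above the table. The bore is vertical, 24 mm in diameter and 28 mm deep, with a slightly chamfered mouth. Axes as the tester's. A seated cell's origin coincides with this point.
- socket_b (a point): The same for the right cream socket (tester x 0, y +35 mm).
- pad_spot (a point): Centre of the red dot (12 mm diameter) on top of the round gold pad (28 mm diameter) on the tester's sloping face. z points straight out of the sloping face (20 degrees from vertical, leaning to the tester's -x), y as the tester's y. Moves with the pad. The pad's top stands 14 mm out of the face.
- pad (a joint): How far the gold pad is pushed into the face, 0 (out) to 0.010 m (bottomed); the spring pushes it out with about 1 N at 0, 4 N at 5 mm and 7 N at 10 mm, then it is rigid.
- probe: Loose test probe, 136 mm long, 60 g. Origin: at its tip; z points from the tip up the handle. From the tip: steel needle 6 mm diameter to 22 mm, black nose 18 mm diameter to 50 mm, black collar 26 mm diameter to 56 mm, round orange handle 18 mm diameter from 56 to 136 mm. It stands upright in the holder, its collar resting on the holder's top, its tip 10 mm above the table.
- probe_tip (a point): The tip of the probe (same point and axes as the probe's origin).
- holder: Fixed grey holder block for the probe, 55 x 55 x 60 mm, with a vertical through hole of 21 mm diameter in its centre. Origin: centre of its underside on the table.
- screwdriver: Loose yellow-handled screwdriver, 180 mm long, lying flat on the table beyond the tester; to be left alone. Origin: about mid-length, on the table; x from handle to blade.
- jar: Loose white jar with blue lid, 60 mm diameter, 70 mm tall, standing on the table beyond the work; to be left alone. Origin: centre of its underside.
Not all that is in view belongs to the job. What is shaped like the cell_1 but green is not meant.

How it is judged:
On the way, in this order (a step that is already met when the one before it is completed fails the run):
1. one red cell fully down in each cream socket and let go (((horizontal distance between cell_1 and socket_a below 0.005 m and z of cell_1 in the frame of socket_a below 0.005 m and angle between each of cell_1, cell_2's own z axis and vertical below 0.15 rad and horizontal distance between cell_2 and socket_b below 0.005 m and z of cell_2 in the frame of socket_b below 0.005 m) or (horizontal distance between cell_1 and socket_b below 0.005 m and z of cell_1 in the frame of socket_b below 0.005 m and angle between each of cell_1, cell_2's own z axis and vertical below 0.15 rad and horizontal distance between cell_2 and socket_a below 0.005 m and z of cell_2 in the frame of socket_a below 0.005 m)) and contact force between each of cell_1, cell_2 and the fingers below 0.1 N), for 0.2 s.
2. the probe held in the gripper, drawn up clear of its holder (height (world z) of probe_tip above 0.07 m and contact force between probe and the fingers above 1 N), for 0.2 s.
At the end, for the whole second after the job is handed in: Both red cells seated and let go (5 mm, 8 deg); probe gripped, still, tip within 8 mm of the dot's centre, within 10 deg of square to the face, pad 2 to 8.5 mm in with 1 to 10 N; probe clear of its holder, robot not touching the tester (all of step 1 and distance between probe_tip and pad_spot below 0.008 m and angle between the z axis of probe and the z axis of pad_spot, either way round below 0.175 rad and value of joint pad between 0.002 and 0.0085 m and contact force between probe and tester between 1 and 10 N and contact force between probe and the fingers above 2 N and contact force between probe and holder below 0.1 N and contact force between each of the fingers, the arm and tester below 0.2 N and linear speed of probe below 0.02 m/s); the arm keeps its last pose, push and grip.
It fails at once if the grey cell moved by more than 20 mm (distance of cell_grey from where it was at the start of the episode above 0.02 m).
It fails at once if the screwdriver or the jar moved by more than 20 mm (distance of any of screwdriver, jar from where it was at the start of the episode above 0.02 m).
It fails at once if the probe pushed on the pad with more than 20 N (contact force between probe and tester above 20 N).
It also fails if it takes over 72 s, if anything falls off the work surface, if the arm or the gripper's body presses on something with over 40 N, if the wrist force passes 120 N, or if a joint passes its speed limit or range.

### The arm

A 6-joint arm with a two-finger parallel gripper is mounted at the origin on the work surface. World frame = base frame: x ahead of the robot, y to its left, z up, the work surface at z = 0. Lengths are in m, angles in rad, forces in N, time in s.
With the tool pointing down it reaches from about 0.3 to 0.775 m from the base axis. Payload 14.6 kg.
Tool frame: the origin (TCP) lies midway between the tips of the shut fingers; the grasp point (between the pads) lies 19 mm behind it (grasp_offset is the distance from the TCP to the grasp point, in m); z points along the fingers, y is the line along which they close (so a half turn about z gives the same grasp; the last joint's range is limited). The gripper opens to 94 mm and grips with 3 to 60 N. Pads are 16 mm wide; open, the fingers measure 119 mm over their backs; the gripper's body (75 mm by 177 mm) begins 78 mm behind the grasp point.
Start: joints at [-1.197, 0.3, 1.521, -0, 1.321, -0.067], TCP at [0.235, -0.497, 0.205] pointing down, gripper open.
Joint ranges: [-3.03, 3.03], [-0.79, 2.21], [0.23, 2.52], [-1.04, 4.18], [0, 3.07], [-2.55, 2.55]. Speed limits (rad/s): [2.22, 2.22, 2.57, 3.14, 3.14, 3.14].

### API

Orientations are given as [roll, pitch, yaw] about the fixed x, y, z axes, in that order (R = Rz(yaw) Ry(pitch) Rx(roll)).
In Python, from station import * gives the robot as it stands. The module is installed in compiled form; this text tells all that it offers.
- The arm moves only by the tool send_rows, never from a script. Its argument "rows" is a list of rows, each an object of numbers: "dx", "dy", "dz": the shift along the tool's x, y, z in mm; "roll": the turn about the tool's z in degrees; "jaw": the closure, from -1 (fully open) to 1 (shut). In form: [{"dx": .., "dy": .., "dz": .., "roll": .., "jaw": ..}, ...]. A call has 1 to 12 rows; each row shifts and turns the commanded pose from where the row before left it, along the tool's axes as they then stand; what a row does not reach is not made up. A row lasts 1/12 s, in which the tool goes at most 41.7 mm and 7.16 degrees, less where a joint would pass 70% of its speed; a pose out of reach is approached as far as the arm can. A call is refused whole if a number of a shift passes 41.7 or a number of a turn 7.16, either way. A call with a gripper value outside its range is refused whole. The fingers move at their own pace and stop on an object; "force" is the grip in N (left out, the last holds). Time passes only in rows, so rows that do not move let the fingers close. It gives the time, the measured TCP pose, the force, the opening and the grip force at its end, in the units of the state.
- get_obs(): the state, without advancing time (a new reading comes with each control period).
- camera(name): name is "scene" or "top" or "wrist"; returns a dict with "frame" (480x640x3 uint8, red, green, blue), "z_map" (480x640 float32, m along the optical axis (not along the pixel's ray), 0 where there is no reading), "camera_matrix" (3x3 intrinsics, pixels), "rvec" (rotation vector, rad) and "tvec" (3), from world to camera coordinates, as OpenCV has them. Camera axes: x right, y down, z forward; pixel columns grow to the right and rows downward; lengths in m; the calibration is good to about 2 mm. The wrist camera is an equidistant fisheye: a pixel r from the principal point sees the ray r / f radians off the axis. A picture is of the moment at which its call begins.
- hand_in(): hands the job in; it is judged then, once.
The state is a dict: "time_s": time; "qpos": joint angles; "joint_vel": joint speeds; "tau": joint torques, N m; "ee_pos": TCP position; "eef_rot": TCP orientation; "force": force on the tool from outside, world axes, zero at the start; "moment": the same for the moment, N m; "grip_width": finger opening in m; "grip_force": force on a finger pad.
Only numpy, scipy, OpenCV 4.12 (cv2) and the standard library are available. Lean on these libraries where they do the work, as an engineer would, in place of code of your own. Each camera call takes 0.05 s, during which the arm holds its last target. There are 200 camera calls.

## Working session

There is one attempt and no reset: what is moved stays moved. The work goes in short steps, Python scripts to look and compute and a tool call to move; the robot and the scene stay as the last step left them, time stands still between calls to the robot, and variables do not carry over. Pictures are saved under pics/ and viewed, at most 10 in all, crops included, and the job is handed in when it is done.

Besides the shell and the picture viewer there is one more tool, called after "Request:" as name([rows], argument=value, ...), one row to a line, values as JSON. send_rows: Moves the arm, as the interface text tells. Its arguments: {"type":"object","properties":{"rows":{"type":"array"},"force":{"type":"number"}},"required":["rows"]}

```bash
mkdir -p pics; cat > h.py <<'E'
from station import *
import numpy as np, cv2
def save(name,img): cv2.imwrite('pics/'+name,img[:,:,::-1])
def pts(c):
    K=c['camera_matrix'];R=cv2.Rodrigues(np.array(c['rvec']))[0];t=np.array(c['tvec']).ravel()
    v,u=np.mgrid[0:480,0:640];z=c['z_map']
    p=np.stack([(u-K[0,2])/K[0,0]*z,(v-K[1,2])/K[1,1]*z,z],-1)
    return (p-t)@R
E
python3 - <<'E'
from h import *
for n in ['scene','top']:
    c=camera(n); save(n+'0.png',c['frame']); np.savez(n+'0.npz',**c)
    R=cv2.Rodrigues(np.array(c['rvec']))[0]; print(n,-R.T@np.array(c['tvec']).ravel(),R[2])
print(get_obs())
E
```

```text
scene [ 1.29911582 -0.22613234  0.71531268] [-0.69647098  0.31292435 -0.64576043]
top [0.53829263 0.08328322 1.10871034] [ 0.07753869 -0.032196   -0.99646935]
{'time_s': 0.1, 'qpos': array([-1.19658741e+00,  3.00431615e-01,  1.52152664e+00, -1.10555165e-05,
        1.32072788e+00, -6.65906613e-02]), 'joint_vel': array([ 0.00344115, -0.00215569, -0.00108443, -0.00089796, -0.0018565 ,
        0.00128814]), 'tau': array([ 8.81064898e-04, -5.32647300e+01, -3.53285944e+01,  7.09631760e-02,
        2.34824186e-02, -3.24233440e-05]), 'ee_pos': array([ 0.23457326, -0.49719549,  0.20493103]), 'eef_rot': array([-3.14050089e+00, -6.20767374e-05,  4.40802282e-01]), 'force': array([ 0.74954669,  0.32422934, -0.90563327]), 'moment': array([-0.00261544, -0.04829494,  0.05520688]), 'grip_force': 0.0, 'grip_width': 0.09419599175132984}
```

View pics/top0.png

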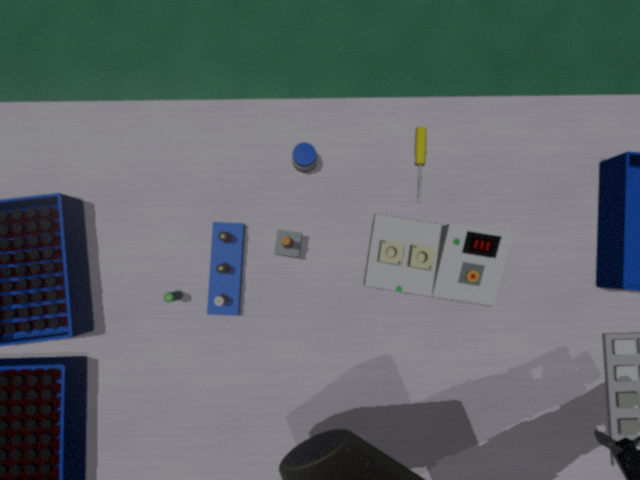

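View pics/scene0.png

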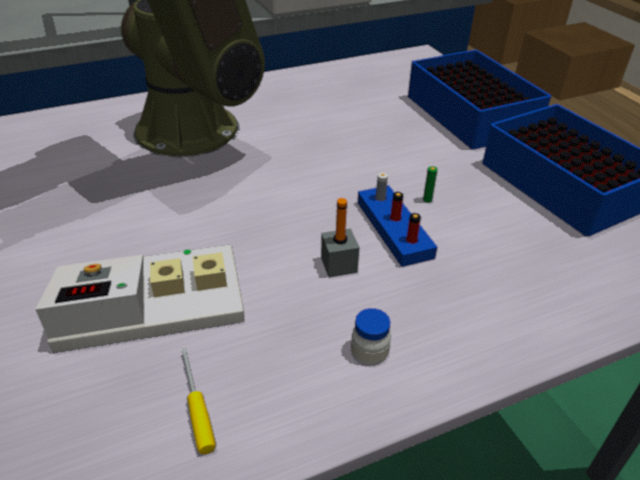

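The top view shows red cells in the rack at (224,237) and (221,268), and the grey cell at (221,300). The probe is at (287,241), the sockets at (391,252) and (422,257), and the pad at (473,276).

Things that could be mistaken for the red cells, in scene pixels: red with black ends at (397,206) and (413,227), which I choose. Not meant are the grey cell (382,186), the green one (430,184) and the many cells in the blue crates (460,75) and (580,145). The crop will confirm this.

```bash
python3 - <<'E'
from h import *
T=dict(np.load('top0.npz'));S=dict(np.load('scene0.npz'))
print(T['camera_matrix'],S['camera_matrix'])
save('crop1.png',np.hstack([cv2.resize(S['frame'][150:290,310:450],(400,400),interpolation=2),cv2.resize(T['frame'][215:325,160:310],(400,400),interpolation=2)]))
P=pts(T);PS=pts(S)
hsv=cv2.cvtColor(T['frame'],cv2.COLOR_RGB2HSV);hs=cv2.cvtColor(S['frame'],cv2.COLOR_RGB2HSV)
def ray(c,u,v,z):
    K=c['camera_matrix'];R=cv2.Rodrigues(c['rvec'])[0];o=-R.T@c['tvec'].ravel()
    d=R.T@np.linalg.inv(K)@[u,v,1]; return o+d*(z-o[2])/d[2]
# rack top: blue, z 25-35mm
def box(name,m):
    p=P[m]; r=cv2.minAreaRect(np.float32(p[:,:2]*1000)); print(name,m.sum(),p.mean(0).round(4),'rect',r)
win=lambda u0,u1,v0,v1:np.pad(np.ones((v1-v0,u1-u0),bool),((v0,480-v1),(u0,640-u1)))
blue=(hsv[...,0]>100)&(hsv[...,0]<125)&(hsv[...,1]>120)
Z=P[...,2]
box('racktop',blue&win(195,260,210,325)&(Z>.024)&(Z<.036))
for n,w in [('c1',(212,240,228,248)),('c2',(210,236,258,280)),('grey',(210,236,290,312))]:
    m=win(*w)&(Z>.075)&(Z<.095); box(n,m)
box('probe',win(275,300,230,252)&(Z>.12))
box('holder',win(265,310,222,265)&(Z>.052)&(Z<.07))
box('socktops',win(370,445,230,280)&(Z>.058)&(Z<.072))
m=win(370,445,230,280)&(Z>.058)&(Z<.072)
n,l,st,ce=cv2.connectedComponentsWithStats(m.astype(np.uint8))
for i in range(1,n):
    if st[i,4]>100: box('s%d'%i,l==i)
box('tester all',win(355,520,205,310)&(Z>.02))
red=((hsv[...,0]<6)|(hsv[...,0]>174))&(hsv[...,1]>150)&win(455,490,258,295)
box('reddot',red)
gold=(hsv[...,0]<30)&(hsv[...,1]>110)&win(455,490,258,295)
box('gold',gold)
m=win(440,510,225,305)&(Z>.036)
p=P[m];A=np.c_[p[:,:2],np.ones(len(p))];s=np.linalg.lstsq(A,p[:,2],rcond=None)[0];print('slope',s,np.degrees(np.arctan(np.hypot(*s[:2]))),np.degrees(np.arctan2(s[1],s[0])))
E
```

```text
[[471.24622312   0.         325.1530819 ]
 [  0.         471.24622312 231.2285369 ]
 [  0.           0.           1.        ]] [[582.14188564   0.         318.09183714]
 [  0.         582.14188564 244.6893099 ]
 [  0.           0.           1.        ]]
racktop 2367 [0.5427 0.2755 0.0295] rect ((543.0069580078125, 276.5633850097656), (69.50439453125, 205.93899536132812), 86.03861236572266)
c1 73 [0.6121 0.2714 0.0829] rect ((612.0870361328125, 271.6293029785156), (19.24393653869629, 17.61039924621582), 88.833251953125)
c2 77 [0.5428 0.276  0.0832] rect ((542.3475952148438, 276.0185852050781), (19.42483901977539, 18.969951629638672), 4.315356731414795)
grey 80 [0.473  0.2813 0.083 ] rect ((472.9987487792969, 281.4263000488281), (20.614559173583984, 18.677881240844727), 64.35653686523438)
probe 67 [0.5932 0.1308 0.1735] rect ((571.0612182617188, 109.60882568359375), (83.72148132324219, 17.385400772094727), 43.974517822265625)
holder 535 [0.5946 0.1324 0.0601] rect ((595.1961059570312, 132.8804168701172), (54.93376541137695, 54.892147064208984), 80.75235748291016)
socktops 962 [ 0.5637 
[... 343 characters left out ...]
583892822266, 49.763736724853516), 79.88107299804688)
s4 426 [ 0.5578 -0.166   0.0635] rect ((557.905029296875, -165.99734497070312), (50.624969482421875, 50.01668167114258), 79.12379455566406)
tester all 10107 [ 0.5513 -0.1986  0.058 ] rect ((563.2505493164062, -138.2567138671875), (426.7543029785156, 170.2638702392578), 79.5842056274414)
reddot 7 [ 0.513  -0.2748  0.0711] rect ((513.229736328125, -274.5294189453125), (4.35048770904541, 4.4339752197265625), 40.011940002441406)
gold 119 [ 0.5142 -0.2676  0.0885] rect ((519.8802490234375, -101.27201843261719), (370.134033203125, 24.482776641845703), 88.08704376220703)
slope [0.2707273  0.84425078 0.15780346] 41.5600714593126 72.22042642814615
```

View pics/crop1.png

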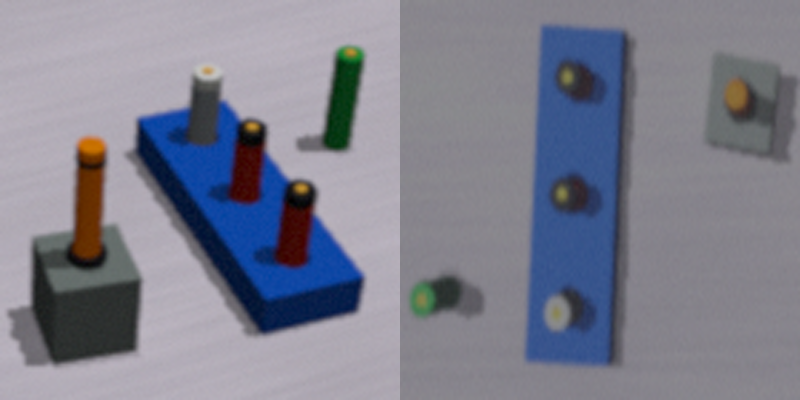

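The crop confirms it: both chosen cells are red with black ends, at the middle and far holes of the rack. The grey and green ones are distinct. Next I cross-check the top-view positions against the scene camera and compute moves in the tester-aligned tool frame.

```bash
cat >> h.py <<'E'
from scipy.spatial.transform import Rotation as Ro
def win(u0,u1,v0,v1):
    m=np.zeros((480,640),bool);m[v0:v1,u0:u1]=1;return m
def delta(target,yaw=None):
    o=get_obs();R=Ro.from_euler('xyz',o['eef_rot']).as_matrix()
    if yaw is not None:
        R=Ro.from_euler('xyz',[np.pi,0,yaw]).as_matrix()
        print('roll needed deg',np.degrees(o['eef_rot'][2]-yaw))
    print('t',o['time_s'],'tool delta mm',(R.T@(np.array(target)-o['ee_pos'])*1000).round(1))
E
python3 - <<'E'
from h import *
T=dict(np.load('top0.npz'));S=dict(np.load('scene0.npz'))
P=pts(S);Z=P[...,2];hs=cv2.cvtColor(S['frame'],cv2.COLOR_RGB2HSV)
def box(n,m):
    m=cv2.morphologyEx(m.astype(np.uint8),cv2.MORPH_OPEN,np.ones((2,2)))>0
    p=P[m];r=cv2.minAreaRect(np.float32(p[:,:2]*1000));print(n,m.sum(),np.median(p,0).round(4),np.round(r[0],1),np.round(r[1],1),round(r[2],1))
for n,w in [('c1',(400,428,208,228)),('c2',(385,408,186,206)),('grey',(372,392,168,186)) ]:
    box(n,win(*w)&(Z>.080)&(Z<.088))
box('probe',win(330,352,193,212)&(Z>.143)&(Z<.150))
box('hold',win(315,365,220,280)&(Z>.056)&(Z<.064))
for n,w in [('sb',(146,187,250,300)),('sa',(189,232,245,292))]: box(n,win(*w)&(Z>.060)&(Z<.068))
red=((hs[...,0]<9)|(hs[...,0]>172))&(hs[...,1]>150)
box('dot',red&win(80,107,258,280)); g=(hs[...,0]<30)&(hs[...,1]>110)&win(75,112,255,282);box('gold',g)
P=pts(T);Z=P[...,2];ht=cv2.cvtColor(T['frame'],cv2.COLOR_RGB2HSV)
box('gold top',(ht[...,0]<30)&(ht[...,1]>110)&win(460,486,262,290)&(Z>.055)&(Z<.085))
m=win(448,500,230,300)&(Z>.036)&(Z<.1);p=P[m]
for _ in range(5):
    A=np.c_[p[:,:2],np.ones(len(p))];s=np.linalg.lstsq(A,p[:,2],rcond=None)[0];e=abs(p[:,2]-A@s);p=p[e<.004]if _>1 else p[e<.01]
print('slope',s,np.degrees(np.arctan(np.hypot(*s[:2]))),np.degrees(np.arctan2(s[1],s[0])),len(p))
delta([.6125,.271,.20],-.183)
E
```

```text
c1 80 [0.617  0.2712 0.0835] [907.6  54.4] [ 18.6 963.1] 53.3
c2 68 [0.5474 0.2757 0.084 ] [499.2 309. ] [ 17.6 135.7] 54.8
grey 64 [0.4777 0.2809 0.0835] [424.8 314.6] [ 16.3 142.3] 56.8
probe 66 [0.5988 0.1322 0.1453] [857.1  -3. ] [ 16.8 990.1] 62.2
hold 531 [0.6072 0.1269 0.0603] [893.6 -34.6] [ 67.7 894.4] 60.4
sb 596 [ 0.5618 -0.1656  0.0642] [ 896.6 -204.9] [ 51.7 804.5] 83.3
sa 573 [ 0.5743 -0.0974  0.0641] [ 902.2 -167. ] [ 50.5 801.1] 77.9
dot 4 [ 0.5196 -0.2764  0.0762] [ 519.2 -276.3] [1.6 4.2] 86.4
gold 114 [ 0.5209 -0.2743  0.0738] [ 515.3 -275.1] [26.1 25.7] 88.2
gold top 117 [ 0.511  -0.276   0.0709] [ 530.3 -106.1] [378.2  24.9] 83.8
slope [ 0.38073184 -0.07864269 -0.15979322] 21.244543127923585 -11.670692172106785 3012
roll needed deg 35.741238022817896
t 0.1 tool delta mm [ 231.8 -824.1    4.9]
```

Request:
send_rows([
  {"roll":7.15,"jaw":-0.2},
  {"roll":7.15,"jaw":-0.2},
  {"roll":7.15,"jaw":-0.2},
  {"roll":7.15,"jaw":-0.2},
  {"roll":7.15,"jaw":-0.2},
  {"dx":10.5,"dy":-37,"jaw":-0.2},
  {"dx":10.5,"dy":-37,"jaw":-0.2},
  {"dx":10.5,"dy":-37,"jaw":-0.2},
  {"dx":10.5,"dy":-37,"jaw":-0.2},
  {"dx":10.5,"dy":-37,"jaw":-0.2},
  {"dx":10.5,"dy":-37,"jaw":-0.2},
  {"dx":10.5,"dy":-37,"jaw":-0.2},
])

```text
invalid input at $.rows[0]: expected keys dx, dy, dz, roll, jaw
```

Request:
send_rows([
  {"dx":10.5,"dy":-37},
  {"dx":10.5,"dy":-37},
  {"dx":10.5,"dy":-37},
  {"dx":10.5,"dy":-37},
  {"dx":10.5,"dy":-37},
  {"dx":10.5,"dy":-37},
  {"dx":10.5,"dy":-37},
  {"dx":10.5,"dy":-37},
  {"dx":10.5,"dy":-37},
  {"dx":10.5,"dy":-37},
  {"dx":10.5,"dy":-37},
  {},
])

```text
invalid input at $.rows[0]: expected keys dx, dy, dz, roll, jaw
```

```bash
python3 - <<'E'
from h import *
c=camera('wrist');save('w1.png',c['frame']);np.savez('w1.npz',**c)
print({k:np.round(v,4) for k,v in get_obs().items() if k in('ee_pos','eef_rot','grip_width','force')},c['camera_matrix'])
R=cv2.Rodrigues(np.array(c['rvec']))[0];print(-R.T@np.array(c['tvec']).ravel(),R[2])
delta([.6145,.2713,.20],-.183)
E
```

```text
{'ee_pos': array([ 0.2346, -0.4972,  0.205 ]), 'eef_rot': array([-3.1407, -0.    ,  0.4408]), 'force': array([ 0.2082,  0.2022, -0.8439]), 'grip_width': np.float64(0.0942)} [[371.64829954   0.         323.53902292]
 [  0.         371.64829954 237.50968402]
 [  0.           0.           1.        ]]
[ 0.29766247 -0.46735518  0.38401674] [-0.21727651 -0.10215336 -0.97075002]
roll needed deg 35.742517443250506
t 0.15 tool delta mm [ 233.7 -824.8    5. ]
```

View pics/w1.png

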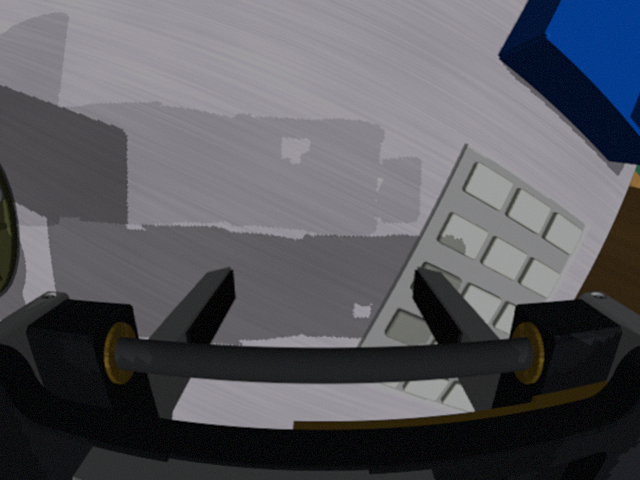

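The rows need every key, so both calls were refused. This wrist view is still the start pose: fingertips at (232,270) and (417,268), with an unrelated tray at (500,250).

Request:
send_rows([
  {"dx":0,"dy":0,"dz":0,"roll":7.15,"jaw":-0.2},
  {"dx":0,"dy":0,"dz":0,"roll":7.15,"jaw":-0.2},
  {"dx":0,"dy":0,"dz":0,"roll":7.15,"jaw":-0.2},
  {"dx":0,"dy":0,"dz":0,"roll":7.15,"jaw":-0.2},
  {"dx":0,"dy":0,"dz":0,"roll":7.15,"jaw":-0.2},
  {"dx":10.5,"dy":-37,"dz":0,"roll":0,"jaw":-0.2},
  {"dx":10.5,"dy":-37,"dz":0,"roll":0,"jaw":-0.2},
  {"dx":10.5,"dy":-37,"dz":0,"roll":0,"jaw":-0.2},
  {"dx":10.5,"dy":-37,"dz":0,"roll":0,"jaw":-0.2},
  {"dx":10.5,"dy":-37,"dz":0,"roll":0,"jaw":-0.2},
  {"dx":10.5,"dy":-37,"dz":0,"roll":0,"jaw":-0.2},
  {"dx":10.5,"dy":-37,"dz":0,"roll":0,"jaw":-0.2},
])

```text
time_s: 1.15
ee_pos: [0.3544, -0.2544, 0.2054]
eef_rot: [3.142, -0.0, -0.183]
force: [1.5, -0.6, 1.2]
grip_width: 0.0563
grip_force: 0.0
```

Request:
send_rows([
  {"dx":10.5,"dy":-37,"dz":0,"roll":0,"jaw":-0.2},
  {"dx":10.5,"dy":-37,"dz":0,"roll":0,"jaw":-0.2},
  {"dx":10.5,"dy":-37,"dz":0,"roll":0,"jaw":-0.2},
  {"dx":10.5,"dy":-37,"dz":0,"roll":0,"jaw":-0.2},
  {"dx":10.5,"dy":-37,"dz":0,"roll":0,"jaw":-0.2},
  {"dx":10.5,"dy":-37,"dz":0,"roll":0,"jaw":-0.2},
  {"dx":10.5,"dy":-37,"dz":0,"roll":0,"jaw":-0.2},
  {"dx":10.5,"dy":-37,"dz":0,"roll":0,"jaw":-0.2},
  {"dx":10.5,"dy":-37,"dz":0,"roll":0,"jaw":-0.2},
  {"dx":10.5,"dy":-37,"dz":0,"roll":0,"jaw":-0.2},
  {"dx":10.5,"dy":-37,"dz":0,"roll":0,"jaw":-0.2},
  {"dx":0,"dy":0,"dz":0,"roll":0,"jaw":-0.2},
])

```text
time_s: 2.15
ee_pos: [0.543, 0.1278, 0.2046]
eef_rot: [-3.141, 0.001, -0.179]
force: [-0.8, -0.1, -0.3]
grip_width: 0.0562
grip_force: 0.0
```

```bash
python3 - <<'E'
from h import *
c=camera('wrist');save('w2.png',c['frame']);np.savez('w2.npz',**c)
print({k:np.round(v,4) for k,v in get_obs().items() if k in('ee_pos','eef_rot','grip_width','force')})
delta([.6145,.2713,.20],-.183)
E
```

```text
{'ee_pos': array([0.5421, 0.1255, 0.2045]), 'eef_rot': array([ 3.1413e+00,  1.3000e-03, -1.7970e-01]), 'force': array([-0.6821, -0.2357,  0.4614]), 'grip_width': np.float64(0.0564)}
roll needed deg 0.19030818367611108
t 2.2 tool delta mm [  44.7 -156.6    4.5]
```

View pics/w2.png

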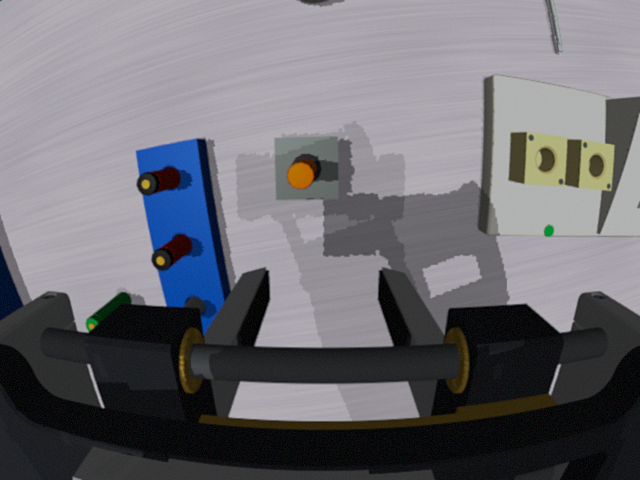

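The wrist view shows the red cell tops at (149,184) and (163,259), the probe top at (300,176) and the socket bores at (546,158) and (597,166). The green cell at (95,325) is not wanted. I'll measure these with the fisheye model.

```bash
cat >> h.py <<'E'
def wrays(c):
    K=c['camera_matrix'];R=cv2.Rodrigues(np.array(c['rvec']))[0];t=np.array(c['tvec']).ravel()
    v,u=np.mgrid[0:480,0:640];a=(u-K[0,2])/K[0,0];b=(v-K[1,2])/K[1,1];r=np.hypot(a,b)+1e-9
    d=np.stack([np.sin(r)*a/r,np.sin(r)*b/r,np.cos(r)],-1)
    return d@R,-R.T@t,((d/d[...,2:]*np.array(c['z_map'])[...,None])-t)@R
def wplane(c,z):
    d,o,_=wrays(c);return o+d*((z-o[2])/d[...,2])[...,None]
def rep(n,P,m):
    m=m.astype(np.uint8);k,l,s,_=cv2.connectedComponentsWithStats(m)
    if k<2: return print(n,'none')
    i=1+np.argmax(s[1:,4]);p=P[l==i];r=cv2.minAreaRect(np.float32(p[:,:2]*1000));e=cv2.minEnclosingCircle(np.float32(p[:,:2]*1000))
    print(n,len(p),p.mean(0).round(4),'rect',np.round(r[0],1),np.round(r[1],1),round(r[2],1),'circ',np.round(e[0],1),round(e[1],1))
E
python3 - <<'E'
from h import *
c=dict(np.load('w2.npz'));d,o,P=wrays(c);Z=P[...,2]
print('cam',o)
for n,w,lo,hi,z in [('c1',(130,185,165,205),.079,.09,.084),('c2',(145,200,230,275),.079,.09,.084),('probe',(280,325,150,195),.14,.152,.146),('hold',(270,345,130,205),.056,.066,.06),('sa',(505,570,125,190),.06,.068,.064),('sb',(566,618,135,195),.06,.068,.064)]:
    rep(n,wplane(c,z),win(*w)&(Z>lo)&(Z<hi))
rep('rack',wplane(c,.03),win(120,230,130,330)&(Z>.026)&(Z<.036))
E
```

```text
cam [0.61163398 0.11570282 0.38358153]
c1 408 [0.6139 0.2716 0.084 ] rect [613.7 272. ] [22.3 20.1] 68.5 circ [614.5 271.7] 11.4
c2 373 [0.545  0.2765 0.084 ] rect [545.1 276.8] [19.5 21.9] 30.2 circ [545.  276.4] 11.4
probe 577 [0.5969 0.1335 0.146 ] rect [597.1 133.7] [16.7 17.4] 79.5 circ [597.2 133.7] 9.0
hold 3149 [0.598  0.1329 0.06  ] rect [596.8 134.2] [54.6 54.8] 80.3 circ [597.1 133.7] 38.1
sa 1802 [ 0.5721 -0.0945  0.064 ] rect [571.9 -95.2] [52.8 49.7] 79.8 circ [572.3 -94.9] 35.5
sb 1390 [ 0.5597 -0.1629  0.064 ] rect [ 559.5 -163.4] [54.3 49.7] 79.7 circ [ 559.9 -163.8] 36.1
rack 8752 [0.5602 0.2719 0.03  ] rect [547.7 277.1] [ 72.4 203.3] 85.9 circ [550.3 277.3] 104.4
```

```bash
python3 - <<'E'
from h import *
delta([.614,.2715,.20],-.1797)
E
```

```text
roll needed deg 0.0012321112829395628
t 2.2 tool delta mm [  44.6 -156.5    4.5]
```

Request:
send_rows([
  {"dx":9,"dy":-31,"dz":0,"roll":0,"jaw":-0.2},
  {"dx":9,"dy":-31,"dz":0,"roll":0,"jaw":-0.2},
  {"dx":9,"dy":-31,"dz":0,"roll":0,"jaw":-0.2},
  {"dx":9,"dy":-31,"dz":0,"roll":0,"jaw":-0.2},
  {"dx":8,"dy":-32,"dz":0,"roll":0,"jaw":-0.2},
  {"dx":0,"dy":0,"dz":0,"roll":0,"jaw":-0.2},
  {"dx":0,"dy":0,"dz":0,"roll":0,"jaw":-0.2},
  {"dx":0,"dy":0,"dz":0,"roll":0,"jaw":-0.2},
])

```text
time_s: 2.87
ee_pos: [0.6133, 0.2672, 0.2052]
eef_rot: [3.141, 0.0, -0.184]
force: [0.2, -0.3, -0.2]
grip_width: 0.0565
grip_force: 0.0
```

```bash
python3 - <<'E'
from h import *
delta([.614,.2715,.047])
c=camera('wrist');np.savez('w3.npz',**c);d,o,P=wrays(c);Z=P[...,2]
for lo,hi in [(.079,.09)]:
    m=((Z>lo)&(Z<hi)).astype(np.uint8);k,l,s,ce=cv2.connectedComponentsWithStats(m)
    Q=wplane(c,.084)
    for i in range(1,k):
        if s[i,4]>200: p=Q[l==i];print(s[i],ce[i].round(0),p.mean(0).round(4),cv2.minEnclosingCircle(np.float32(p[:,:2]*1000)))
E
```

```text
t 2.8667 tool delta mm [ -0.   -4.5 158.2]
[  0 204  37  97 650] [ 16. 253.] [0.6533 0.6077 0.084 ] ((654.5638427734375, 610.2781982421875), 57.004119873046875)
[304 220  26  25 482] [316. 232.] [0.6147 0.2734 0.084 ] ((614.6581420898438, 273.2965087890625), 10.716999053955078)
[  0 279  16  22 242] [  7. 289.] [0.6155 0.6473 0.084 ] ((612.3883056640625, 650.6493530273438), 21.744483947753906)
[314 297  24  22 403] [326. 308.] [0.5454 0.2782 0.084 ] ((545.3617553710938, 278.180419921875), 10.779097557067871)
```

Request:
send_rows([
  {"dx":0.5,"dy":-5.5,"dz":30,"roll":0,"jaw":-0.2},
  {"dx":0,"dy":0,"dz":32,"roll":0,"jaw":-0.2},
  {"dx":0,"dy":0,"dz":32,"roll":0,"jaw":-0.2},
  {"dx":0,"dy":0,"dz":32,"roll":0,"jaw":-0.2},
  {"dx":0,"dy":0,"dz":20,"roll":0,"jaw":-0.2},
  {"dx":0,"dy":0,"dz":12,"roll":0,"jaw":-0.2},
  {"dx":0,"dy":0,"dz":0,"roll":0,"jaw":-0.2},
  {"dx":0,"dy":0,"dz":0,"roll":0,"jaw":1},
  {"dx":0,"dy":0,"dz":0,"roll":0,"jaw":1},
  {"dx":0,"dy":0,"dz":0,"roll":0,"jaw":1},
  {"dx":0,"dy":0,"dz":0,"roll":0,"jaw":1},
  {"dx":0,"dy":0,"dz":0,"roll":0,"jaw":1},
], force=20)

```text
time_s: 3.92
ee_pos: [0.6153, 0.2738, 0.0484]
eef_rot: [-3.141, -0.001, -0.183]
force: [0.3, 0.9, 0.1]
grip_width: 0.0267
grip_force: 0.0
```

Request:
send_rows([
  {"dx":0,"dy":0,"dz":0,"roll":0,"jaw":1},
  {"dx":0,"dy":0,"dz":0,"roll":0,"jaw":1},
  {"dx":0,"dy":0,"dz":0,"roll":0,"jaw":1},
  {"dx":0,"dy":0,"dz":0,"roll":0,"jaw":1},
])

```text
time_s: 4.25
ee_pos: [0.6152, 0.2738, 0.048]
eef_rot: [-3.141, -0.001, -0.183]
force: [-0.4, -0.4, 5.8]
grip_width: 0.0207
grip_force: 20.0
```

Request:
send_rows([
  {"dx":0,"dy":0,"dz":-10,"roll":0,"jaw":1},
  {"dx":0,"dy":0,"dz":-20,"roll":0,"jaw":1},
  {"dx":0,"dy":0,"dz":-30,"roll":0,"jaw":1},
  {"dx":0,"dy":0,"dz":-35,"roll":0,"jaw":1},
  {"dx":0,"dy":0,"dz":-35,"roll":0,"jaw":1},
  {"dx":0,"dy":0,"dz":-30,"roll":0,"jaw":1},
  {"dx":0,"dy":0,"dz":0,"roll":0,"jaw":1},
])

```text
time_s: 4.83
ee_pos: [0.6165, 0.2744, 0.2153]
eef_rot: [-3.136, -0.008, -0.183]
force: [0.3, 0.4, 0.1]
grip_width: 0.021
grip_force: 20.0
```

```bash
python3 - <<'E'
from h import *
delta([.5719,-.0955,.215]);print(get_obs()['grip_force'])
E
```

```text
t 4.8333 tool delta mm [ 23.5 371.8  -1.5]
19.999813735485077
```

Request:
send_rows([
  {"dx":2,"dy":15,"dz":0,"roll":0,"jaw":1},
  {"dx":2,"dy":33,"dz":0,"roll":0,"jaw":1},
  {"dx":2,"dy":36,"dz":0,"roll":0,"jaw":1},
  {"dx":2,"dy":36,"dz":0,"roll":0,"jaw":1},
  {"dx":2,"dy":36,"dz":0,"roll":0,"jaw":1},
  {"dx":2,"dy":36,"dz":0,"roll":0,"jaw":1},
  {"dx":2,"dy":36,"dz":0,"roll":0,"jaw":1},
  {"dx":2,"dy":36,"dz":0,"roll":0,"jaw":1},
  {"dx":2,"dy":36,"dz":0,"roll":0,"jaw":1},
  {"dx":2,"dy":36,"dz":0,"roll":0,"jaw":1},
  {"dx":2,"dy":21,"dz":0,"roll":0,"jaw":1},
  {"dx":1.5,"dy":14,"dz":0,"roll":0,"jaw":1},
])

```text
time_s: 5.83
ee_pos: [0.5699, -0.0976, 0.2074]
eef_rot: [3.141, 0.0, -0.185]
force: [0.2, 0.1, -0.8]
grip_width: 0.0202
grip_force: 20.0
```

Request:
send_rows([
  {"dx":0,"dy":0,"dz":0,"roll":0,"jaw":1},
  {"dx":0,"dy":0,"dz":0,"roll":0,"jaw":1},
  {"dx":0,"dy":0,"dz":0,"roll":0,"jaw":1},
])

```text
time_s: 6.08
ee_pos: [0.5707, -0.0942, 0.2074]
eef_rot: [-3.141, 0.0, -0.182]
force: [0.8, 0.4, -1.1]
grip_width: 0.0207
grip_force: 20.0
```

```bash
python3 - <<'E'
from h import *
delta([.5719,-.0955,.215])
c=camera('wrist');np.savez('w4.npz',**c);save('w4.png',c['frame'])
d,o,P=wrays(c);Z=P[...,2];print(o)
m=((Z>.058)&(Z<.07)).astype(np.uint8);k,l,s,ce=cv2.connectedComponentsWithStats(m);Q=wplane(c,.064)
for i in range(1,k):
    if s[i,4]>200: p=Q[l==i];r=cv2.minAreaRect(np.float32(p[:,:2]*1000));print(s[i],ce[i].round(0),p.mean(0).round(4),r)
E
```

```text
t 6.0833 tool delta mm [ 1.5  1.  -7.6]
[ 0.63918033 -0.10648056  0.38639896]
[  74   18   48   52 1270] [98. 44.] [0.7943 0.091  0.064 ] ((795.8161010742188, 93.0941390991211), (61.08183288574219, 53.708641052246094), 36.277000427246094)
[ 443  138  130  112 3951] [500. 226.] [ 0.5407 -0.263   0.064 ] ((566.1280517578125, -281.03533935546875), (149.16207885742188, 102.48091888427734), 78.98300170898438)
[ 298  196   57   56 2496] [326. 223.] [ 0.5734 -0.0966  0.064 ] ((572.593505859375, -96.40093994140625), (50.32781982421875, 49.965431213378906), 79.56057739257812)
[ 375  196   57   56 2475] [403. 224.] [ 0.56   -0.1646  0.064 ] ((560.0977783203125, -164.900634765625), (50.84398651123047, 50.56904602050781), 79.26585388183594)
[  80  215   49   53 1829] [106. 240.] [0.5979 0.1259 0.064 ] ((597.1995849609375, 129.861572265625), (56.529991149902344, 54.738433837890625), 80.88517761230469)
```

View pics/w4.png

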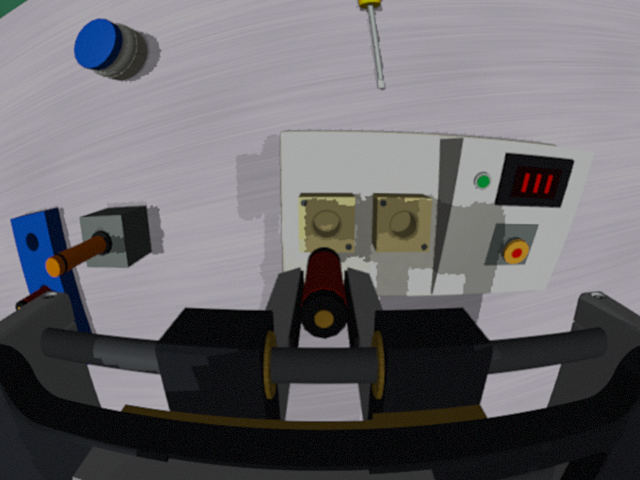

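The wrist view shows cell_1 upright between the fingers, its top at (323,319). Socket A is at (326,222), socket B at (403,222) and the red dot at (516,252).

```bash
python3 - <<'E'
from h import *
c=dict(np.load('w4.npz'));d,o,P=wrays(c);Z=P[...,2];T=get_obs()['ee_pos']
hs=cv2.cvtColor(c['frame'],cv2.COLOR_RGB2HSV)
g=win(305,342,300,336)&(hs[...,0]>8)&(hs[...,0]<35)&(hs[...,1]>120)&(hs[...,2]>80)
rep('button',wplane(c,.2434),g);print('z',np.median(Z[g]))
q=win(295,350,285,345)&(Z>.235)&(Z<.255);rep('top',wplane(c,.2434),q)
# lower cell axis: red pixels depth
r=win(295,350,245,315)&((hs[...,0]<8)|(hs[...,0]>172))&(hs[...,1]>120)
print('red mean',P[r].mean(0),T)
red=win(500,535,235,270)&((hs[...,0]<6)|(hs[...,0]>174))&(hs[...,1]>150);rep('dot',P,red)
gold=win(495,540,230,275)&(hs[...,1]>130)&((hs[...,0]<32)|(hs[...,0]>174));rep('gold',P,gold)
E
```

```text
button 220 [ 0.5693 -0.0937  0.2434] rect [569.4 -93.6] [7.3 7.2] 79.6 circ [569.3 -93.7] 3.8
z 0.24378509963206565
top 2192 [ 0.5719 -0.0937  0.2434] rect [570.4 -93.4] [23.3 27.2] 79.6 circ [570.3 -93.5] 17.8
red mean [ 0.57802308 -0.09531903  0.21272334] [ 0.57068702 -0.09408782  0.20739049]
dot 51 [ 0.514  -0.2737  0.0723] rect [ 514.1 -273.8] [8.4 8. ] 7.0 circ [ 514.1 -274.1] 5.0
gold 482 [ 0.5163 -0.272   0.0734] rect [ 572.7 -202.1] [232.2  25.9] 51.0 circ [ 569.8 -199.8] 116.2
```

Request:
send_rows([
  {"dx":3,"dy":2,"dz":15,"roll":0,"jaw":1},
  {"dx":0,"dy":0,"dz":25,"roll":0,"jaw":1},
  {"dx":0,"dy":0,"dz":25,"roll":0,"jaw":1},
  {"dx":0,"dy":0,"dz":20,"roll":0,"jaw":1},
  {"dx":0,"dy":0,"dz":10,"roll":0,"jaw":1},
  {"dx":0,"dy":0,"dz":0,"roll":0,"jaw":1},
  {"dx":0,"dy":0,"dz":3,"roll":0,"jaw":1},
  {"dx":0,"dy":0,"dz":3,"roll":0,"jaw":1},
  {"dx":0,"dy":0,"dz":3,"roll":0,"jaw":1},
  {"dx":0,"dy":0,"dz":2,"roll":0,"jaw":1},
  {"dx":0,"dy":0,"dz":0,"roll":0,"jaw":1},
])

```text
time_s: 7.05
ee_pos: [0.5731, -0.0979, 0.1015]
eef_rot: [-3.142, -0.0, -0.183]
force: [0.2, 0.0, 0.2]
grip_width: 0.0206
grip_force: 20.0
```

Request:
send_rows([
  {"dx":0,"dy":0,"dz":2,"roll":0,"jaw":1},
  {"dx":0,"dy":0,"dz":2,"roll":0,"jaw":1},
  {"dx":0,"dy":0,"dz":2,"roll":0,"jaw":1},
  {"dx":0,"dy":0,"dz":0,"roll":0,"jaw":1},
])

```text
time_s: 7.38
ee_pos: [0.5729, -0.0979, 0.095]
eef_rot: [-3.142, 0.001, -0.183]
force: [0.4, -0.1, -0.6]
grip_width: 0.0207
grip_force: 20.0
```

Request:
send_rows([
  {"dx":0,"dy":0,"dz":3,"roll":0,"jaw":1},
  {"dx":0,"dy":0,"dz":3,"roll":0,"jaw":1},
  {"dx":0,"dy":0,"dz":3,"roll":0,"jaw":1},
  {"dx":0,"dy":0,"dz":3,"roll":0,"jaw":1},
  {"dx":0,"dy":0,"dz":3,"roll":0,"jaw":1},
  {"dx":0,"dy":0,"dz":0,"roll":0,"jaw":1},
  {"dx":0,"dy":0,"dz":0,"roll":0,"jaw":1},
])

```text
time_s: 7.97
ee_pos: [0.573, -0.0979, 0.0802]
eef_rot: [-3.142, 0.0, -0.183]
force: [0.3, 1.0, -0.2]
grip_width: 0.0203
grip_force: 20.0
```

Open to about 45 mm, then rise.

Request:
send_rows([
  {"dx":0,"dy":0,"dz":1,"roll":0,"jaw":0.05},
  {"dx":0,"dy":0,"dz":0,"roll":0,"jaw":0.05},
  {"dx":0,"dy":0,"dz":0,"roll":0,"jaw":0.05},
  {"dx":0,"dy":0,"dz":0,"roll":0,"jaw":0.05},
  {"dx":0,"dy":0,"dz":0,"roll":0,"jaw":0.05},
  {"dx":0,"dy":0,"dz":-20,"roll":0,"jaw":0.05},
  {"dx":0,"dy":0,"dz":-30,"roll":0,"jaw":0.05},
  {"dx":0,"dy":0,"dz":-35,"roll":0,"jaw":0.05},
  {"dx":0,"dy":0,"dz":-35,"roll":0,"jaw":0.05},
  {"dx":0,"dy":0,"dz":0,"roll":0,"jaw":0.05},
  {"dx":0,"dy":0,"dz":0,"roll":0,"jaw":0.05},
])

```text
time_s: 8.88
ee_pos: [0.5737, -0.098, 0.2013]
eef_rot: [3.141, -0.004, -0.183]
force: [0.8, 0.6, -0.8]
grip_width: 0.0443
grip_force: 0.0
```

```bash
python3 - <<'E'
from h import *
c=camera('wrist');np.savez('w5.npz',**c);d,o,P=wrays(c);Z=P[...,2]
m=((Z>.106)&(Z<.122)).astype(np.uint8);k,l,s,ce=cv2.connectedComponentsWithStats(m);Q=wplane(c,.114)
for i in range(1,k):
    if s[i,4]>200: p=Q[l==i];print(s[i],P[l==i].mean(0).round(4),cv2.minEnclosingCircle(np.float32(p[:,:2]*1000)))
delta([.546,.278,.20])
E
```

```text
[310 230  29  28 612] [ 0.5731 -0.0976  0.1134] ((573.2307739257812, -97.82609558105469), 11.00137710571289)
[ 62 252  18  23 204] [0.5977 0.1271 0.1141] ((595.8519287109375, 129.8293914794922), 12.21505355834961)
t 8.9333 tool delta mm [ -95.1 -364.6   -0.6]
```

Request:
send_rows([
  {"dx":-5,"dy":-18,"dz":0,"roll":0,"jaw":-0.2},
  {"dx":-9,"dy":-34,"dz":0,"roll":0,"jaw":-0.2},
  {"dx":-9,"dy":-34,"dz":0,"roll":0,"jaw":-0.2},
  {"dx":-9,"dy":-34,"dz":0,"roll":0,"jaw":-0.2},
  {"dx":-9,"dy":-34,"dz":0,"roll":0,"jaw":-0.2},
  {"dx":-9,"dy":-34,"dz":0,"roll":0,"jaw":-0.2},
  {"dx":-9,"dy":-34,"dz":0,"roll":0,"jaw":-0.2},
  {"dx":-9,"dy":-34,"dz":0,"roll":0,"jaw":-0.2},
  {"dx":-9,"dy":-34,"dz":0,"roll":0,"jaw":-0.2},
  {"dx":-9,"dy":-34,"dz":0,"roll":0,"jaw":-0.2},
  {"dx":-5,"dy":-20,"dz":0,"roll":0,"jaw":-0.2},
  {"dx":-5,"dy":-20,"dz":0,"roll":0,"jaw":-0.2},
])

```text
time_s: 9.93
ee_pos: [0.544, 0.2791, 0.1974]
eef_rot: [3.14, 0.002, -0.182]
force: [0.0, -0.2, 0.3]
grip_width: 0.056
grip_force: 0.0
```

Request:
send_rows([
  {"dx":0,"dy":0,"dz":0,"roll":0,"jaw":-0.2},
  {"dx":0,"dy":0,"dz":0,"roll":0,"jaw":-0.2},
  {"dx":0,"dy":0,"dz":0,"roll":0,"jaw":-0.2},
])

```text
time_s: 10.18
ee_pos: [0.5448, 0.2767, 0.1984]
eef_rot: [3.14, 0.001, -0.183]
force: [0.2, -0.0, -0.2]
grip_width: 0.0562
grip_force: 0.0
```

```bash
python3 - <<'E'
from h import *
c=camera('wrist');d,o,P=wrays(c);Z=P[...,2]
m=((Z>.079)&(Z<.09)).astype(np.uint8);k,l,s,ce=cv2.connectedComponentsWithStats(m);Q=wplane(c,.084)
for i in range(1,k):
    if s[i,4]>200: p=Q[l==i];print(s[i],ce[i],p.mean(0).round(4),cv2.minEnclosingCircle(np.float32(p[:,:2]*1000)))
delta([.545,.278,.047])
E
```

```text
[  0 180  41 119 808] [ 17.27722772 242.70173267] [0.596  0.6017 0.084 ] ((599.524169921875, 602.5849609375), 67.1440200805664)
[310 222  25  26 494] [322.08299595 234.28744939] [0.5447 0.2781 0.084 ] ((544.7067260742188, 278.18731689453125), 10.67766284942627)
[  0 272  17  23 267] [  7.85393258 282.4494382 ] [0.5556 0.6413 0.084 ] ((552.5172729492188, 644.89208984375), 22.36092758178711)
[  0 296  26  25 314] [ 10.81210191 306.2133758 ] [0.5271 0.6529 0.084 ] ((521.2525634765625, 654.1790161132812), 34.660457611083984)
[320 300  24  23 422] [331.35545024 311.18246445] [0.4758 0.2827 0.084 ] ((475.7580871582031, 282.8059387207031), 10.851963996887207)
t 10.2333 tool delta mm [ -0.2  -1.7 151.7]
```

Request:
send_rows([
  {"dx":0,"dy":-1.5,"dz":25,"roll":0,"jaw":-0.2},
  {"dx":0,"dy":0,"dz":32,"roll":0,"jaw":-0.2},
  {"dx":0,"dy":0,"dz":32,"roll":0,"jaw":-0.2},
  {"dx":0,"dy":0,"dz":32,"roll":0,"jaw":-0.2},
  {"dx":0,"dy":0,"dz":20,"roll":0,"jaw":-0.2},
  {"dx":0,"dy":0,"dz":10,"roll":0,"jaw":-0.2},
  {"dx":0,"dy":0,"dz":0,"roll":0,"jaw":-0.2},
  {"dx":0,"dy":0,"dz":0,"roll":0,"jaw":1},
  {"dx":0,"dy":0,"dz":0,"roll":0,"jaw":1},
  {"dx":0,"dy":0,"dz":0,"roll":0,"jaw":1},
  {"dx":0,"dy":0,"dz":0,"roll":0,"jaw":1},
  {"dx":0,"dy":0,"dz":0,"roll":0,"jaw":1},
], force=20)

```text
time_s: 11.23
ee_pos: [0.5456, 0.2792, 0.0493]
eef_rot: [-3.141, -0.001, -0.183]
force: [-0.4, -0.5, 0.2]
grip_width: 0.0266
grip_force: 0.0
```

Request:
send_rows([
  {"dx":0,"dy":0,"dz":0,"roll":0,"jaw":1},
  {"dx":0,"dy":0,"dz":0,"roll":0,"jaw":1},
  {"dx":0,"dy":0,"dz":0,"roll":0,"jaw":1},
  {"dx":0,"dy":0,"dz":0,"roll":0,"jaw":1},
])

```text
time_s: 11.57
ee_pos: [0.5455, 0.2791, 0.0489]
eef_rot: [-3.141, -0.001, -0.183]
force: [-0.3, -1.7, 5.7]
grip_width: 0.0205
grip_force: 20.0
```

Request:
send_rows([
  {"dx":0,"dy":0,"dz":-10,"roll":0,"jaw":1},
  {"dx":0,"dy":0,"dz":-20,"roll":0,"jaw":1},
  {"dx":0,"dy":0,"dz":-30,"roll":0,"jaw":1},
  {"dx":0,"dy":0,"dz":-35,"roll":0,"jaw":1},
  {"dx":0,"dy":0,"dz":-35,"roll":0,"jaw":1},
  {"dx":0,"dy":0,"dz":-30,"roll":0,"jaw":1},
  {"dx":0,"dy":0,"dz":0,"roll":0,"jaw":1},
])

```text
time_s: 12.15
ee_pos: [0.5469, 0.2798, 0.2158]
eef_rot: [-3.136, -0.008, -0.183]
force: [1.0, -0.1, -0.4]
grip_width: 0.0208
grip_force: 20.0
```

```bash
python3 - <<'E'
from h import *
delta([.561,-.165,.21]);print(get_obs()['grip_force'])
E
```

```text
t 12.15 tool delta mm [ 94.8 434.8   4.2]
19.999768137931824
```

Request:
send_rows([
  {"dx":3,"dy":16,"dz":0,"roll":0,"jaw":1},
  {"dx":7,"dy":34,"dz":0,"roll":0,"jaw":1},
  {"dx":8,"dy":36,"dz":0,"roll":0,"jaw":1},
  {"dx":8,"dy":36,"dz":0,"roll":0,"jaw":1},
  {"dx":8,"dy":36,"dz":0,"roll":0,"jaw":1},
  {"dx":8,"dy":36,"dz":0,"roll":0,"jaw":1},
  {"dx":8,"dy":36,"dz":0,"roll":0,"jaw":1},
  {"dx":8,"dy":36,"dz":0,"roll":0,"jaw":1},
  {"dx":8,"dy":36,"dz":0,"roll":0,"jaw":1},
  {"dx":8,"dy":36,"dz":0,"roll":0,"jaw":1},
  {"dx":8,"dy":36,"dz":0,"roll":0,"jaw":1},
  {"dx":7,"dy":35,"dz":0,"roll":0,"jaw":1},
])

```text
time_s: 13.15
ee_pos: [0.5571, -0.1417, 0.2075]
eef_rot: [-3.141, 0.002, -0.184]
force: [0.7, 0.4, -0.4]
grip_width: 0.0209
grip_force: 20.0
```

Request:
send_rows([
  {"dx":4,"dy":17,"dz":0,"roll":0,"jaw":1},
  {"dx":1,"dy":9,"dz":0,"roll":0,"jaw":1},
  {"dx":0,"dy":0,"dz":0,"roll":0,"jaw":1},
  {"dx":0,"dy":0,"dz":0,"roll":0,"jaw":1},
  {"dx":0,"dy":0,"dz":0,"roll":0,"jaw":1},
])

```text
time_s: 13.57
ee_pos: [0.5583, -0.1646, 0.2082]
eef_rot: [-3.141, 0.001, -0.182]
force: [0.3, -0.1, -1.2]
grip_width: 0.0205
grip_force: 20.0
```

```bash
python3 - <<'E'
from h import *
delta([.5603,-.1665,.105]);T=get_obs()['ee_pos'];print(T)
c=camera('wrist');np.savez('w6.npz',**c);d,o,P=wrays(c);Z=P[...,2]
hs=cv2.cvtColor(c['frame'],cv2.COLOR_RGB2HSV)
g=win(300,345,295,340)&(hs[...,0]>8)&(hs[...,0]<35)&(hs[...,1]>120)&(hs[...,2]>80)
print(np.median(Z[g]));rep('button',wplane(c,T[2]+.036),g)
E
```

```text
t 13.5667 tool delta mm [  2.3   1.5 103.2]
[ 0.55832709 -0.16463528  0.2082251 ]
0.24370399332422274
button 218 [ 0.5575 -0.1641  0.2442] rect [ 557.4 -164. ] [7.2 7.2] 56.0 circ [ 557.4 -164.1] 3.8
```

Request:
send_rows([
  {"dx":2.2,"dy":2,"dz":15,"roll":0,"jaw":1},
  {"dx":0,"dy":0,"dz":25,"roll":0,"jaw":1},
  {"dx":0,"dy":0,"dz":25,"roll":0,"jaw":1},
  {"dx":0,"dy":0,"dz":20,"roll":0,"jaw":1},
  {"dx":0,"dy":0,"dz":10,"roll":0,"jaw":1},
  {"dx":0,"dy":0,"dz":0,"roll":0,"jaw":1},
  {"dx":0,"dy":0,"dz":3,"roll":0,"jaw":1},
  {"dx":0,"dy":0,"dz":3,"roll":0,"jaw":1},
  {"dx":0,"dy":0,"dz":3,"roll":0,"jaw":1},
  {"dx":0,"dy":0,"dz":2,"roll":0,"jaw":1},
  {"dx":0,"dy":0,"dz":0,"roll":0,"jaw":1},
])

```text
time_s: 14.53
ee_pos: [0.5605, -0.1678, 0.103]
eef_rot: [-3.141, -0.001, -0.183]
force: [0.5, 3.5, -0.6]
grip_width: 0.0204
grip_force: 20.0
```

Request:
send_rows([
  {"dx":0,"dy":0,"dz":2,"roll":0,"jaw":1},
  {"dx":0,"dy":0,"dz":2,"roll":0,"jaw":1},
  {"dx":0,"dy":0,"dz":2,"roll":0,"jaw":1},
  {"dx":0,"dy":0,"dz":0,"roll":0,"jaw":1},
])

```text
time_s: 14.87
ee_pos: [0.5603, -0.1678, 0.0963]
eef_rot: [-3.141, 0.0, -0.183]
force: [0.4, 3.9, -1.1]
grip_width: 0.0205
grip_force: 20.0
```

Request:
send_rows([
  {"dx":0,"dy":-1,"dz":0,"roll":0,"jaw":1},
  {"dx":0,"dy":0,"dz":3,"roll":0,"jaw":1},
  {"dx":0,"dy":0,"dz":3,"roll":0,"jaw":1},
  {"dx":0,"dy":0,"dz":3,"roll":0,"jaw":1},
  {"dx":0,"dy":0,"dz":3,"roll":0,"jaw":1},
  {"dx":0,"dy":0,"dz":3,"roll":0,"jaw":1},
  {"dx":0,"dy":0,"dz":1,"roll":0,"jaw":1},
  {"dx":0,"dy":0,"dz":0,"roll":0,"jaw":1},
  {"dx":0,"dy":0,"dz":0,"roll":0,"jaw":1},
])

```text
time_s: 15.62
ee_pos: [0.5605, -0.1673, 0.0804]
eef_rot: [3.142, -0.0, -0.183]
force: [0.1, 0.3, -1.1]
grip_width: 0.0205
grip_force: 20.0
```

Request:
send_rows([
  {"dx":0,"dy":0,"dz":1,"roll":0,"jaw":0.05},
  {"dx":0,"dy":0,"dz":0,"roll":0,"jaw":0.05},
  {"dx":0,"dy":0,"dz":0,"roll":0,"jaw":0.05},
  {"dx":0,"dy":0,"dz":0,"roll":0,"jaw":0.05},
  {"dx":0,"dy":0,"dz":0,"roll":0,"jaw":0.05},
  {"dx":0,"dy":0,"dz":-20,"roll":0,"jaw":0.05},
  {"dx":0,"dy":0,"dz":-30,"roll":0,"jaw":0.05},
  {"dx":0,"dy":0,"dz":-35,"roll":0,"jaw":0.05},
  {"dx":0,"dy":0,"dz":-35,"roll":0,"jaw":0.05},
  {"dx":0,"dy":0,"dz":0,"roll":0,"jaw":0.05},
  {"dx":0,"dy":0,"dz":0,"roll":0,"jaw":0.05},
])

```text
time_s: 16.53
ee_pos: [0.5611, -0.1674, 0.2013]
eef_rot: [3.141, -0.004, -0.183]
force: [-0.1, -0.5, -0.2]
grip_width: 0.0446
grip_force: 0.0
```

```bash
python3 - <<'E'
from h import *
c=camera('wrist');np.savez('w7.npz',**c);save('w7.png',c['frame']);d,o,P=wrays(c);Z=P[...,2];T=get_obs()['ee_pos']
m=((Z>.106)&(Z<.122)).astype(np.uint8);k,l,s,ce=cv2.connectedComponentsWithStats(m);Q=wplane(c,.114)
for i in range(1,k):
    if s[i,4]>200: p=Q[l==i];print(s[i],P[l==i].mean(0).round(4),cv2.minEnclosingCircle(np.float32(p[:,:2]*1000)))
hs=cv2.cvtColor(c['frame'],cv2.COLOR_RGB2HSV)
# pad: in region lower right of face
red=((hs[...,0]<6)|(hs[...,0]>174))&(hs[...,1]>150)
k,l,s,ce=cv2.connectedComponentsWithStats((red&(Z>.066)&(Z<.08)).astype(np.uint8))
for i in range(1,k):
    if s[i,4]>20: print('dot',s[i],P[l==i].mean(0),wplane(c,.072)[l==i].mean(0))
k,l,s,ce=cv2.connectedComponentsWithStats(((hs[...,1]>130)&((hs[...,0]<32)|(hs[...,0]>174))&(Z>.062)&(Z<.085)).astype(np.uint8))
for i in range(1,k):
    if s[i,4]>150: print('gold',s[i],P[l==i].mean(0),cv2.minEnclosingCircle(np.float32(P[l==i][:,:2]*1000)))
delta([.597,.1335,.20])
E
```

```text
[218 230  28  29 596] [ 0.5728 -0.0985  0.1132] ((572.6956787109375, -98.78846740722656), 11.516703605651855)
[310 230  29  28 610] [ 0.5604 -0.167   0.1134] ((560.5772705078125, -167.07125854492188), 11.10049057006836)
dot [236 220  20  16  94] [ 0.57747224 -0.10432678  0.07286893] [ 0.57731317 -0.10410614  0.072     ]
dot [314 220  20   7  64] [ 0.56854295 -0.16818571  0.07395081] [ 0.56814711 -0.16811875  0.072     ]
dot [444 256  11   9  70] [ 0.5137286  -0.27395947  0.07203605] [ 0.5137191  -0.27397297  0.072     ]
gold [436 191  56  11 316] [ 0.57127615 -0.28968762  0.08370592] ((570.0183715820312, -289.7416687011719), 25.47939109802246)
gold [235 219  21  22 172] [ 0.57685683 -0.10441392  0.07366003] ((573.7470703125, -99.9007797241211), 9.833456039428711)
gold [ 35 241  18  18 190] [0.59728464 0.12690324 0.07471465] ((596.9261474609375, 132.75900268554688), 9.820316314697266)
gold [434 245  29  27 581] [ 0.51564792 -0.27329612  0.0722481 ] ((514.7805786132812, -273.648193359375), 13.861738204956055)
t 16.5833 tool delta mm [ -18.8 -302.4   -0.6]
```

Both cells are seated, with tops at z ≈ 0.1135. Now the probe.

Request:
send_rows([
  {"dx":-1,"dy":-18,"dz":0,"roll":0,"jaw":-0.2},
  {"dx":-2,"dy":-34,"dz":0,"roll":0,"jaw":-0.2},
  {"dx":-2,"dy":-36,"dz":0,"roll":0,"jaw":-0.2},
  {"dx":-2,"dy":-36,"dz":0,"roll":0,"jaw":-0.2},
  {"dx":-2,"dy":-36,"dz":0,"roll":0,"jaw":-0.2},
  {"dx":-2,"dy":-36,"dz":0,"roll":0,"jaw":-0.2},
  {"dx":-2,"dy":-36,"dz":0,"roll":0,"jaw":-0.2},
  {"dx":-2,"dy":-36,"dz":0,"roll":0,"jaw":-0.2},
  {"dx":-2,"dy":-20,"dz":0,"roll":0,"jaw":-0.2},
  {"dx":-1,"dy":-14,"dz":0,"roll":0,"jaw":-0.2},
  {"dx":0,"dy":0,"dz":0,"roll":0,"jaw":-0.2},
  {"dx":0,"dy":0,"dz":0,"roll":0,"jaw":-0.2},
])

```text
time_s: 17.58
ee_pos: [0.5975, 0.1327, 0.1983]
eef_rot: [3.141, 0.002, -0.183]
force: [0.5, -1.1, 0.1]
grip_width: 0.0563
grip_force: 0.0
```

```bash
python3 - <<'E'
from h import *
c=camera('wrist');d,o,P=wrays(c);Z=P[...,2]
m=((Z>.139)&(Z<.153)).astype(np.uint8);k,l,s,ce=cv2.connectedComponentsWithStats(m);Q=wplane(c,.146)
for i in range(1,k):
    if s[i,4]>200: p=Q[l==i];print(s[i],P[l==i].mean(0).round(4),cv2.minEnclosingCircle(np.float32(p[:,:2]*1000)))
delta([.597,.1335,.091])
E
```

```text
[310 241  26  29 578] [0.5977 0.1337 0.1452] ((598.2191162109375, 133.693603515625), 9.577216148376465)
t 17.6333 tool delta mm [ -0.7  -1.4 107.6]
```

Request:
send_rows([
  {"dx":0,"dy":-1,"dz":20,"roll":0,"jaw":-0.2},
  {"dx":0,"dy":0,"dz":30,"roll":0,"jaw":-0.2},
  {"dx":0,"dy":0,"dz":30,"roll":0,"jaw":-0.2},
  {"dx":0,"dy":0,"dz":20,"roll":0,"jaw":-0.2},
  {"dx":0,"dy":0,"dz":7,"roll":0,"jaw":-0.2},
  {"dx":0,"dy":0,"dz":0,"roll":0,"jaw":-0.2},
  {"dx":0,"dy":0,"dz":0,"roll":0,"jaw":1},
  {"dx":0,"dy":0,"dz":0,"roll":0,"jaw":1},
  {"dx":0,"dy":0,"dz":0,"roll":0,"jaw":1},
  {"dx":0,"dy":0,"dz":0,"roll":0,"jaw":1},
  {"dx":0,"dy":0,"dz":0,"roll":0,"jaw":1},
  {"dx":0,"dy":0,"dz":0,"roll":0,"jaw":1},
], force=6)

```text
time_s: 18.63
ee_pos: [0.5981, 0.134, 0.0929]
eef_rot: [-3.141, -0.001, -0.183]
force: [-0.6, 0.6, -0.1]
grip_width: 0.0196
grip_force: 0.0
```

Request:
send_rows([
  {"dx":0,"dy":0,"dz":0,"roll":0,"jaw":1},
  {"dx":0,"dy":0,"dz":0,"roll":0,"jaw":1},
  {"dx":0,"dy":0,"dz":0,"roll":0,"jaw":1},
  {"dx":0,"dy":0,"dz":0,"roll":0,"jaw":1},
  {"dx":0,"dy":0,"dz":0,"roll":0,"jaw":1},
])

```text
time_s: 19.05
ee_pos: [0.598, 0.134, 0.0927]
eef_rot: [-3.141, -0.0, -0.183]
force: [-1.0, -0.2, 3.5]
grip_width: 0.0181
grip_force: 6.0
```

Request:
send_rows([
  {"dx":0,"dy":0,"dz":-8,"roll":0,"jaw":1},
  {"dx":0,"dy":0,"dz":-10,"roll":0,"jaw":1},
  {"dx":0,"dy":0,"dz":-10,"roll":0,"jaw":1},
  {"dx":0,"dy":0,"dz":-7,"roll":0,"jaw":1},
  {"dx":0,"dy":0,"dz":0,"roll":0,"jaw":1},
  {"dx":0,"dy":0,"dz":0,"roll":0,"jaw":1},
])

```text
time_s: 19.55
ee_pos: [0.5981, 0.134, 0.128]
eef_rot: [-3.141, -0.001, -0.183]
force: [-0.8, -0.5, -1.0]
grip_width: 0.0178
grip_force: 6.0
```

Request:
send_rows([
  {"dx":-4,"dy":0,"dz":0,"roll":0,"jaw":1},
  {"dx":-4,"dy":0,"dz":0,"roll":0,"jaw":1},
  {"dx":-4,"dy":0,"dz":0,"roll":0,"jaw":1},
  {"dx":-4,"dy":0,"dz":0,"roll":0,"jaw":1},
  {"dx":0,"dy":0,"dz":0,"roll":0,"jaw":1},
])

```text
time_s: 19.97
ee_pos: [0.5815, 0.1371, 0.1274]
eef_rot: [3.141, 0.0, -0.183]
force: [0.0, -0.3, -0.0]
grip_width: 0.018
grip_force: 6.0
```

```bash
cat >> h.py <<'E'
def probe(n='scene',u=None):
    c=camera(n);P=pts(c) if n!='wrist' else wrays(c)[2];hs=cv2.cvtColor(c['frame'],cv2.COLOR_RGB2HSV)
    T=get_obs()['ee_pos'];D=np.linalg.norm(P-(T+[0,0,.02]),axis=-1)
    m=(hs[...,0]>4)&(hs[...,0]<16)&(hs[...,1]>160)&(D<.08)
    p=P[m];q=np.median(p,0);w=p-q;w=w[np.linalg.norm(w,axis=1)<.06]
    _,_,V=np.linalg.svd(w-w.mean(0));a=V[0]*np.sign(V[0][2])
    y=-.183;tx=np.array([np.cos(y),np.sin(y),0]);ty=np.array([-np.sin(y),np.cos(y),0])
    print(n,len(w),'mean-TCP',(w.mean(0)+q-T).round(4),'axis tester frame',[round(float(a@k),3) for k in(tx,ty,np.array([0,0,1.]))],'tilt to -x deg',np.degrees(np.arctan2(-a@tx,a[2])))
    return c
E
python3 - <<'E'
from h import *
c=probe();probe('wrist');o=get_obs();print(o['ee_pos'],o['force'])
save('s2.png',cv2.resize(c['frame'][80:320,200:520],(800,600)))
E
```

```text
scene 393 mean-TCP [ 0.0056 -0.0035  0.0167] axis tester frame [-0.088, 0.037, 0.995] tilt to -x deg 5.071085261681889
wrist 3488 mean-TCP [ 0.005  -0.0005  0.03  ] axis tester frame [-0.137, -0.003, 0.991] tilt to -x deg 7.855950659101752
[0.58199212 0.13700355 0.12749248] [ 0.42457752 -0.62183278 -0.96863385]
```

View pics/s2.png

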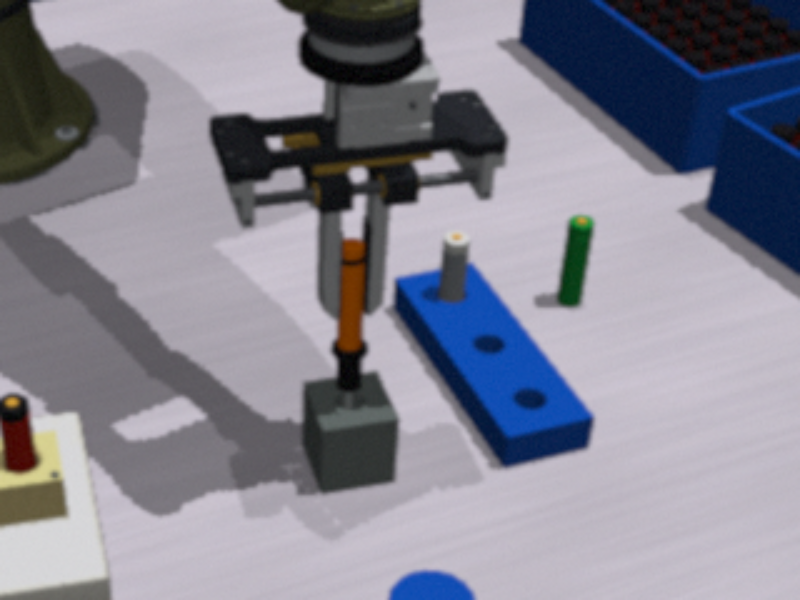

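The probe is pivoting on the holder rim as planned: handle at (350,300), needle in the hole at (349,395). I'll continue to 20 degrees.

Request:
send_rows([
  {"dx":-4,"dy":0,"dz":0,"roll":0,"jaw":1},
  {"dx":-4,"dy":0,"dz":0,"roll":0,"jaw":1},
  {"dx":-4,"dy":0,"dz":0,"roll":0,"jaw":1},
  {"dx":-4,"dy":0,"dz":0,"roll":0,"jaw":1},
  {"dx":-4,"dy":0,"dz":0,"roll":0,"jaw":1},
  {"dx":-2.5,"dy":0,"dz":0,"roll":0,"jaw":1},
  {"dx":0,"dy":0,"dz":0,"roll":0,"jaw":1},
  {"dx":0,"dy":0,"dz":0,"roll":0,"jaw":1},
])

```text
time_s: 20.73
ee_pos: [0.5599, 0.141, 0.1276]
eef_rot: [-3.142, 0.0, -0.183]
force: [-0.2, 0.1, -0.8]
grip_width: 0.0176
grip_force: 6.0
```

```bash
python3 - <<'E'
from h import *
c=probe();probe('wrist');o=get_obs();print(o['ee_pos'],o['force'])
E
```

```text
scene 406 mean-TCP [ 0.0111 -0.0049  0.0168] axis tester frame [-0.271, 0.039, 0.962] tilt to -x deg 15.755144244558208
wrist 4296 mean-TCP [ 0.009  -0.0012  0.0262] axis tester frame [-0.306, 0.0, 0.952] tilt to -x deg 17.801932997277337
[0.56004816 0.14101097 0.12743045] [ 0.81846636 -0.10493731 -0.04677657]
```

Request:
send_rows([
  {"dx":-2.5,"dy":0,"dz":0,"roll":0,"jaw":1},
  {"dx":-1.5,"dy":0,"dz":0,"roll":0,"jaw":1},
  {"dx":0,"dy":0,"dz":0,"roll":0,"jaw":1},
])

```text
time_s: 21.08
ee_pos: [0.556, 0.1418, 0.1274]
eef_rot: [3.142, 0.0, -0.183]
force: [1.8, -0.2, -1.2]
grip_width: 0.0181
grip_force: 6.0
```

Request:
send_rows([
  {"dx":0,"dy":0,"dz":0,"roll":0,"jaw":1},
  {"dx":0,"dy":0,"dz":0,"roll":0,"jaw":1},
  {"dx":0,"dy":0,"dz":0,"roll":0,"jaw":1},
  {"dx":-2,"dy":0,"dz":-6,"roll":0,"jaw":1},
  {"dx":-2,"dy":0,"dz":-8,"roll":0,"jaw":1},
  {"dx":0,"dy":0,"dz":-20,"roll":0,"jaw":1},
  {"dx":0,"dy":0,"dz":-25,"roll":0,"jaw":1},
  {"dx":0,"dy":0,"dz":-15,"roll":0,"jaw":1},
  {"dx":0,"dy":0,"dz":0,"roll":0,"jaw":1},
  {"dx":0,"dy":0,"dz":0,"roll":0,"jaw":1},
  {"dx":0,"dy":0,"dz":0,"roll":0,"jaw":1},
], force=40)

```text
time_s: 22.0
ee_pos: [0.5517, 0.1424, 0.2006]
eef_rot: [3.141, 0.001, -0.183]
force: [0.2, 0.1, -0.9]
grip_width: 0.0178
grip_force: 40.0
```

```bash
python3 - <<'E'
from h import *
c=probe();w=probe('wrist');o=get_obs();print(o['ee_pos'],o['force'],o['grip_force'])
np.savez('s3.npz',**c);np.savez('w8.npz',**w)
save('s3.png',np.hstack([cv2.resize(c['frame'][130:290,260:420],(400,400)),cv2.resize(w['frame'][150:350,220:420],(400,400))]))
E
```

```text
scene 450 mean-TCP [ 0.012  -0.0051  0.0168] axis tester frame [-0.299, 0.038, 0.954] tilt to -x deg 17.39222198231332
wrist 4370 mean-TCP [ 0.0097 -0.0014  0.0258] axis tester frame [-0.332, 0.002, 0.943] tilt to -x deg 19.38771056571186
[0.55169304 0.14239567 0.20028424] [ 0.49878497  0.16771051 -0.69722068] 39.99992787837982
```

View pics/s3.png

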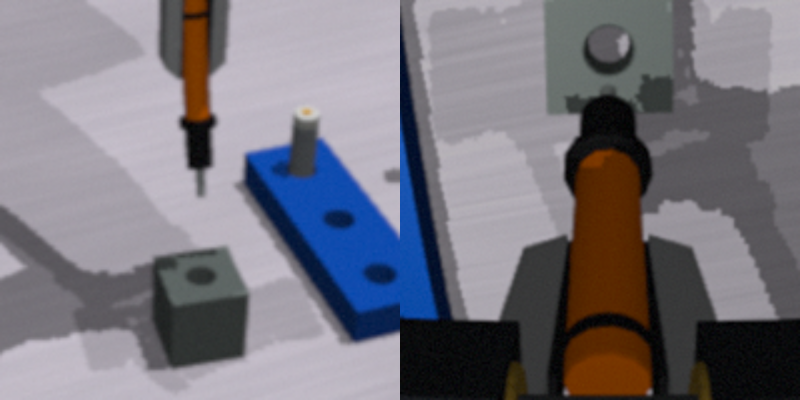

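The crop shows the probe held and tilted, its tip clear of the holder at scene pixel ≈(340,208) and wrist ≈(324,195). Now I measure the tip and tilt from depth.

```bash
python3 - <<'E'
from h import *
y=-.183;B=np.array([[np.cos(y),np.sin(y),0],[-np.sin(y),np.cos(y),0],[0,0,1]])
T=get_obs()['ee_pos']
for n,f in [('scene','s3.npz'),('wrist','w8.npz')]:
    c=dict(np.load(f));P=pts(c) if n=='scene' else wrays(c)[2]
    Q=(P-T)@B.T
    # everything in narrow tube around expected probe, below gripper
    ok=(abs(Q[...,1])<.022)&(Q[...,0]>-.02)&(Q[...,0]<.06)&(Q[...,2]<-.005)&(Q[...,2]>-.1)
    q=Q[ok]
    for lo in np.arange(-.085,-.005,.008):
        s=q[(q[:,2]>=lo)&(q[:,2]<lo+.008)]
        if len(s)>2: print(n,round(lo+.004,3),len(s),'x %.4f..%.4f y med %.4f'%(s[:,0].min(),s[:,0].max(),np.median(s[:,1])))
    print(n,'lowest',q[q[:,2].argsort()[:6]].round(4).tolist())
E
```

```text
scene -0.081 3 x 0.0335..0.0360 y med -0.0003
scene -0.073 12 x 0.0322..0.0380 y med -0.0019
scene -0.065 12 x 0.0307..0.0368 y med -0.0022
scene -0.057 21 x 0.0268..0.0357 y med -0.0026
scene -0.049 46 x 0.0250..0.0379 y med -0.0030
scene -0.041 49 x 0.0224..0.0351 y med -0.0039
scene -0.033 53 x 0.0206..0.0341 y med -0.0036
scene -0.025 77 x 0.0100..0.0336 y med -0.0039
scene -0.017 52 x 0.0144..0.0306 y med -0.0025
scene -0.009 54 x 0.0138..0.0256 y med -0.0031
scene lowest [[0.0335, 0.0022, -0.0772], [0.0356, -0.0019, -0.0772], [0.036, -0.0003, -0.0771], [0.0333, -0.0031, -0.0765], [0.0354, -0.0002, -0.0755], [0.0346, 0.0018, -0.0742]]
wrist -0.073 29 x 0.0356..0.0381 y med 0.0006
wrist -0.057 53 x 0.0300..0.0382 y med 0.0006
wrist -0.049 159 x 0.0284..0.0373 y med 0.0000
wrist -0.041 155 x 0.0280..0.0347 y med 0.0006
wrist -0.033 48 x 0.0298..0.0328 y med 0.0003
wrist -0.025 688 x 0.0119..0.0327 y med 0.0006
wrist -0.017 261 x 0.0163..0.0312 y med 0.0001
wrist -0.009 268 x 0.0142..0.0252 y med 0.0001
wrist lowest [[0.0378, -0.0008, -0.0777], [0.0379, 0.0013, -0.0768], [0.038, -0.0001, -0.0761], [0.0366, 0.0027, -0.0759], [0.0367, -0.0021, -0.0757], [0.0381, 0.0006, -0.0756]]
```

```bash
python3 - <<'E'
from h import *
delta([.4665,-.265,.187])
E
```

```text
t 22.1 tool delta mm [ -9.6 416.1  13.6]
```

Request:
send_rows([
  {"dx":0,"dy":0,"dz":-20,"roll":0,"jaw":1},
  {"dx":0,"dy":10,"dz":-20,"roll":0,"jaw":1},
  {"dx":-1,"dy":25,"dz":0,"roll":0,"jaw":1},
  {"dx":-1,"dy":30,"dz":0,"roll":0,"jaw":1},
  {"dx":-1,"dy":35,"dz":0,"roll":0,"jaw":1},
  {"dx":-1,"dy":35,"dz":0,"roll":0,"jaw":1},
  {"dx":-1,"dy":35,"dz":0,"roll":0,"jaw":1},
  {"dx":-1,"dy":35,"dz":0,"roll":0,"jaw":1},
  {"dx":-1,"dy":35,"dz":0,"roll":0,"jaw":1},
  {"dx":-1,"dy":35,"dz":0,"roll":0,"jaw":1},
  {"dx":-1,"dy":35,"dz":0,"roll":0,"jaw":1},
  {"dx":-1,"dy":35,"dz":0,"roll":0,"jaw":1},
])

```text
time_s: 23.1
ee_pos: [0.4786, -0.1964, 0.2407]
eef_rot: [-3.141, 0.001, -0.183]
force: [0.1, 0.8, -0.2]
grip_width: 0.0175
grip_force: 40.0
```

Request:
send_rows([
  {"dx":0,"dy":30,"dz":0,"roll":0,"jaw":1},
  {"dx":0,"dy":25,"dz":0,"roll":0,"jaw":1},
  {"dx":0,"dy":16,"dz":10,"roll":0,"jaw":1},
  {"dx":0,"dy":0,"dz":20,"roll":0,"jaw":1},
  {"dx":0,"dy":0,"dz":15,"roll":0,"jaw":1},
  {"dx":0,"dy":0,"dz":0,"roll":0,"jaw":1},
  {"dx":0,"dy":0,"dz":0,"roll":0,"jaw":1},
  {"dx":0,"dy":0,"dz":0,"roll":0,"jaw":1},
])

```text
time_s: 23.77
ee_pos: [0.4669, -0.2648, 0.1971]
eef_rot: [3.141, -0.001, -0.183]
force: [-0.2, 0.0, 0.1]
grip_width: 0.0177
grip_force: 40.0
```

```bash
cat >> h.py <<'E'
def tipdot():
    y=-.183;B=np.array([[np.cos(y),np.sin(y),0],[-np.sin(y),np.cos(y),0],[0,0,1]])
    T=get_obs()['ee_pos'];out=[]
    for n in('wrist','scene'):
        c=camera(n);np.savez('last_%s.npz'%n,**c);P=pts(c) if n=='scene' else wrays(c)[2]
        Q=(P-T)@B.T;hs=cv2.cvtColor(c['frame'],cv2.COLOR_RGB2HSV)
        near=(P[...,0]>.49)&(P[...,0]<.54)&(P[...,1]<-.25)&(P[...,1]>-.30)&(P[...,2]>.058)&(P[...,2]<.085)
        g=near&(hs[...,1]>120)&((hs[...,0]<32)|(hs[...,0]>174));r=near&(hs[...,1]>150)&((hs[...,0]<6)|(hs[...,0]>174))
        for k,m in(('gold',g),('dot',r)):
            if m.sum()>2: e=cv2.minEnclosingCircle(np.float32(Q[m][:,:2]*1000));print(n,k,m.sum(),'rel TCP mean',Q[m].mean(0).round(4),'circ',np.round(e[0],1),round(e[1],1))
        ok=(abs(Q[...,1])<.012)&(Q[...,0]>.025)&(Q[...,0]<.045)&(Q[...,2]<-.058)&(Q[...,2]>-.08)
        q=Q[ok];q=q[np.argsort(q[:,2])]
        if len(q): print(n,'needle',len(q),'lowest',q[:3].round(4).tolist(),'x range',q[:,0].min().round(4),q[:,0].max().round(4),'y med',np.median(q[:,1]).round(4))
    print(T,get_obs()['force'],get_obs()['time_s'])
E
python3 - <<'E'
from h import *
probe('wrist');tipdot()
E
```

```text
wrist 4372 mean-TCP [ 0.0096 -0.0014  0.0257] axis tester frame [-0.335, -0.0, 0.942] tilt to -x deg 19.59545430359909
wrist gold 832 rel TCP mean [ 0.0487 -0.0007 -0.1253] circ [48.4 -0.4] 14.1
wrist dot 108 rel TCP mean [ 0.0477 -0.0005 -0.1254] circ [47.6 -0.5] 5.0
wrist needle 30 lowest [[0.0375, -0.0014, -0.0764], [0.0368, 0.0027, -0.0764], [0.0382, -0.0007, -0.0764]] x range 0.0359 0.0384 y med 0.0003
scene gold 115 rel TCP mean [ 0.0516 -0.0017 -0.1237] circ [48.  -1.7] 14.3
scene dot 3 rel TCP mean [ 0.0482 -0.0018 -0.1229] circ [47.9 -1.9] 2.1
scene needle 44 lowest [[0.0363, 0.0007, -0.076], [0.0378, -0.0004, -0.0747], [0.0377, -0.0033, -0.0742]] x range 0.0306 0.0391 y med -0.0004
[ 0.46700718 -0.26475972  0.19740763] [ 0.41423228  0.21771046 -0.68133031] 23.9167
```

Request:
send_rows([
  {"dx":3,"dy":1,"dz":10,"roll":0,"jaw":1},
  {"dx":3,"dy":0,"dz":12,"roll":0,"jaw":1},
  {"dx":2,"dy":0,"dz":10,"roll":0,"jaw":1},
  {"dx":2,"dy":0,"dz":8,"roll":0,"jaw":1},
  {"dx":0,"dy":0,"dz":0,"roll":0,"jaw":1},
  {"dx":0,"dy":0,"dz":0,"roll":0,"jaw":1},
  {"dx":0,"dy":0,"dz":0,"roll":0,"jaw":1},
])

```text
time_s: 24.5
ee_pos: [0.4764, -0.2676, 0.1567]
eef_rot: [3.142, -0.0, -0.183]
force: [0.2, -0.3, -0.2]
grip_width: 0.0175
grip_force: 40.0
```

```bash
python3 - <<'E'
from h import *
tipdot()
a=dict(np.load('last_scene.npz'))['frame'];b=dict(np.load('last_wrist.npz'))['frame']
save('f1.png',np.hstack([cv2.resize(a[200:320,30:150],(400,400)),cv2.resize(b[140:300,240:400],(400,400))]))
E
```

```text
wrist gold 839 rel TCP mean [ 0.0415  0.0006 -0.0837] circ [38.5  0.6] 13.8
wrist dot 102 rel TCP mean [ 0.0388  0.0007 -0.0842] circ [37.5  0.6] 5.1
wrist needle 29 lowest [[0.0367, 0.0028, -0.0768], [0.0381, 0.0014, -0.0765], [0.0375, 0.0021, -0.0761]] x range 0.0358 0.0383 y med -0.0
scene gold 115 rel TCP mean [ 0.0423 -0.0004 -0.0827] circ [40.1 -0.4] 13.3
scene needle 44 lowest [[0.0448, -0.0059, -0.0798], [0.0345, -0.0032, -0.0785], [0.0435, 0.0036, -0.0785]] x range 0.0292 0.0448 y med -0.0006
[ 0.47640171 -0.26764205  0.15665629] [-0.15644232  0.41331396  0.06099784] 24.6
```

View pics/f1.png

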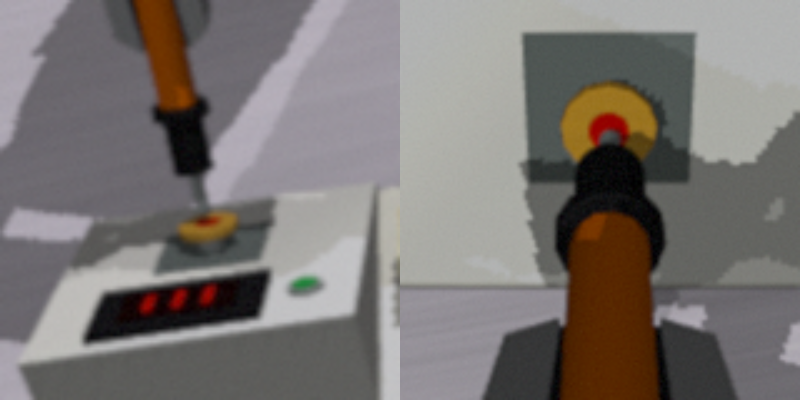

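The tip hangs about 7 mm off the pad, lined up with the red dot: scene crop tip at (203,205) over the dot at (208,220), wrist crop at (608,135). I'll close in along the face normal.

Request:
send_rows([
  {"dx":1,"dy":0,"dz":2,"roll":0,"jaw":1},
  {"dx":1,"dy":0,"dz":2,"roll":0,"jaw":1},
  {"dx":0.6,"dy":0,"dz":1,"roll":0,"jaw":1},
  {"dx":0.4,"dy":0,"dz":1,"roll":0,"jaw":1},
  {"dx":0,"dy":0,"dz":0,"roll":0,"jaw":1},
  {"dx":0,"dy":0,"dz":0,"roll":0,"jaw":1},
])

```text
time_s: 25.1
ee_pos: [0.4792, -0.2681, 0.1505]
eef_rot: [-3.142, 0.0, -0.183]
force: [-0.9, 1.0, 1.7]
grip_width: 0.0175
grip_force: 40.0
```

Request:
send_rows([
  {"dx":0.35,"dy":0,"dz":1,"roll":0,"jaw":1},
  {"dx":0.35,"dy":0,"dz":1,"roll":0,"jaw":1},
  {"dx":0,"dy":0,"dz":0,"roll":0,"jaw":1},
  {"dx":0,"dy":0,"dz":0,"roll":0,"jaw":1},
])

```text
time_s: 25.43
ee_pos: [0.4799, -0.2683, 0.1485]
eef_rot: [3.142, -0.0, -0.183]
force: [-0.2, -1.1, 2.1]
grip_width: 0.0175
grip_force: 40.0
```

Request:
send_rows([
  {"dx":0.35,"dy":0,"dz":1,"roll":0,"jaw":1},
  {"dx":0.35,"dy":0,"dz":1,"roll":0,"jaw":1},
  {"dx":0,"dy":0,"dz":0,"roll":0,"jaw":1},
  {"dx":0,"dy":0,"dz":0,"roll":0,"jaw":1},
])

```text
time_s: 25.77
ee_pos: [0.4806, -0.2684, 0.1465]
eef_rot: [3.142, -0.0, -0.183]
force: [-0.3, 0.4, 3.0]
grip_width: 0.0175
grip_force: 40.0
```

```bash
python3 - <<'E'
from h import *
tipdot();probe('wrist')
E
```

```text
wrist gold 754 rel TCP mean [ 0.0397  0.0007 -0.0776] circ [35.5  0.3] 14.1
wrist dot 48 rel TCP mean [ 0.0371  0.0008 -0.078 ] circ [35.4  0.7] 5.0
wrist needle 524 lowest [[0.0321, 0.0105, -0.08], [0.0321, 0.0084, -0.0799], [0.0299, 0.0099, -0.0799]] x range 0.0299 0.045 y med 0.0
scene gold 109 rel TCP mean [ 0.0401  0.0004 -0.0768] circ [36.4 -0.2] 14.0
scene needle 107 lowest [[0.0312, 0.0036, -0.0799], [0.0426, 0.0105, -0.0798], [0.0308, -0.0104, -0.0797]] x range 0.0281 0.0448 y med -0.0003
[ 0.48062478 -0.2684156   0.14649125] [-1.04889668  0.87856162  2.81641147] 25.8667
wrist 4375 mean-TCP [ 0.0097 -0.0014  0.0259] axis tester frame [-0.334, 0.001, 0.943] tilt to -x deg 19.494456030183173
```

Request:
send_rows([
  {"dx":0.3,"dy":0,"dz":0.8,"roll":0,"jaw":1},
  {"dx":0.2,"dy":0,"dz":0.6,"roll":0,"jaw":1},
  {"dx":0,"dy":0,"dz":0,"roll":0,"jaw":1},
  {"dx":0,"dy":0,"dz":0,"roll":0,"jaw":1},
  {"dx":0,"dy":0,"dz":0,"roll":0,"jaw":1},
  {"dx":0,"dy":0,"dz":0,"roll":0,"jaw":1},
])

```text
time_s: 26.42
ee_pos: [0.4811, -0.2685, 0.1451]
eef_rot: [3.142, -0.0, -0.183]
force: [-1.0, 0.2, 3.3]
grip_width: 0.0169
grip_force: 40.0
```

```bash
python3 - <<'E'
from h import *
F=[]
for _ in range(5): tipdot() if _==0 else camera('top'); F.append(get_obs()['force'])
print(np.mean(F,0))
c=dict(np.load('last_scene.npz'));P=pts(c);Z=P[...,2]
b=dict(np.load('last_wrist.npz'));Pw=wrays(b)[2];m=((Pw[...,2]>.108)&(Pw[...,2]<.12)&(abs(Pw[...,0]-.567)<.025)&(Pw[...,1]<-.08)&(Pw[...,1]>-.19)).astype(np.uint8)
k,l,s,ce=cv2.connectedComponentsWithStats(m)
for i in range(1,k):
    if s[i,4]>60: print('cell',Pw[l==i].mean(0))
E
```

```text
wrist gold 746 rel TCP mean [ 0.0396  0.0007 -0.0776] circ [35.7  0.6] 13.7
wrist dot 46 rel TCP mean [ 0.0371  0.0008 -0.078 ] circ [35.3  0.7] 5.0
wrist needle 526 lowest [[0.0356, -0.0112, -0.08], [0.0299, -0.0113, -0.08], [0.0313, 0.0112, -0.0799]] x range 0.0285 0.045 y med -0.0
scene gold 108 rel TCP mean [ 0.0402 -0.     -0.0768] circ [35.1 -2.9] 15.7
scene needle 103 lowest [[0.0287, -0.0094, -0.0799], [0.041, 0.0117, -0.0798], [0.0289, 0.0017, -0.0798]] x range 0.0275 0.0446 y med 0.0001
[ 0.48110276 -0.26849154  0.14510807] [-1.70746252  0.05951287  4.00428288] 26.5167
[-1.53863891  0.32950305  3.64045697]
cell [ 0.55914267 -0.16842771  0.11338584]
cell [ 0.57173135 -0.09969149  0.11311248]
```

```bash
python3 -c "
from station import *
print(hand_in())"
```

```text
the job is handed in; nothing more can be done
None
```

The job is handed in, with no verdict returned: both red cells measured fully seated, and the probe is held on the red dot about 20° from vertical (square to the face), pressing with about 4 N, so the pad is roughly 5 mm in.

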